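Switch on the packing bench in order

ROBOT

A 6-joint arm with a two-finger parallel gripper is mounted at the origin on the work surface; the furniture and walls round the work are solid. World frame = base frame: x ahead of the robot, y to its left, z up, the work surface at z = 0. Lengths are in m, angles in rad, forces in N, time in s.
With the tool pointing down it reaches from about 0.425 to 1.125 m from the base axis. Payload 14.9 kg.
Tool frame: the origin (TCP) lies on the centre line of the jaws, within the pads' length; the fingertips stand 17 mm ahead of it and the grasp point (between the pads) lies 2 mm behind it (env.tip_extent is the distance from the TCP to the fingertips, in m); z points along the fingers, y is the line along which they close (so a half turn about z gives the same grasp; the last joint's range is limited). The gripper opens to 91 mm and grips with 3 to 60 N. Pads are 32 mm wide; open, the fingers measure 118 mm over their backs; the gripper's body (76 mm by 178 mm) begins 60 mm behind the grasp point.
Start: joints at [-1.325, 0.379, 1.734, -0, 1.028, -0.033], TCP at [0.193, -0.673, 0.231] pointing down, gripper open.
Joint ranges: [-2.77, 2.77], [-0.74, 2.19], [0, 2.66], [-1.06, 4.2], [0.31, 2.87], [-3.08, 3.08]. Speed limits (rad/s): [1.89, 1.89, 2.39, 3.14, 3.14, 3.14].

INTERFACE

Orientations are given as a rotation vector (axis times angle).
In Python, from rig import env gives the robot as it stands.
- The arm moves only by the tool carry_out, never from a script. Its argument "moves" is a list that holds one entry, the list of rows, each a list of 7 numbers: the shift along the world's x, y, z normalised to -1 to 1, where 1 is 0.05 m, then the turn, a rotation vector about the world's x, y, z normalised to -1 to 1, where 1 is 0.08 rad, then the opening, from -1 (shut) to 1 (fully open). A call has 1 to 12 rows; each row shifts and turns the commanded pose from where the row before left it; what a row does not reach is not made up. A row lasts 1/10 s, in which the tool goes at most 50 mm and 8.59 degrees, less where a joint would pass 70% of its speed; a pose out of reach is approached as far as the arm can. A call with a number of a shift or a turn outside -1 to 1 is refused whole. A call with a gripper value outside its range is refused whole. The fingers move at their own pace and stop on an object; "force" is the grip in N (left out, the last holds). Time passes only in rows, so rows that do not move let the fingers close. It gives the time, the measured TCP pose, the force, the opening and the grip force at its end, in the units of the state.
- env.state(): the state, without advancing time (a new reading comes with each control period).
- env.camera(name): name is "scene" or "top" or "wrist"; returns (picture, depth): 480x640x3 uint8, blue, green, red; 480x640 float32, m along the optical axis (not along the pixel's ray), 0 where there is no reading.
- env.camera_info(name): a dict with "mtx" (3x3 intrinsics, pixels), "rvec" (rotation vector, rad) and "tvec" (3), from world to camera coordinates, as OpenCV has them. Camera axes: x right, y down, z forward; pixel columns grow to the right and rows downward; lengths in m; the calibration is good to about 2 mm. A picture is of the moment at which its call begins: read the wrist's pose just before it. camera_info takes no time and is no camera call; for the wrist camera it gives the pose at the moment of the call.
- env.job_done(): hands the job in; it is judged then, once.
The state is a dict: "time_s": time; "qpos": joint angles; "joint_velocities": joint speeds; "tau": joint torques, N m; "position": TCP position; "tool_rot": TCP orientation; "ft_force": force on the tool from outside, world axes, zero at the start; "wrist_torque": the same for the moment, N m; "grip_width": finger opening in m; "grip_force": force on a finger pad.
Only numpy, scipy, OpenCV 4.12 (cv2) and the standard library are available. Lean on these libraries where they do the work, as an engineer would, in place of code of your own. Each camera call takes 0.05 s, during which the arm holds its last target. There are 200 camera calls.

TASK

Switch on the packing bench at the row of grey switch units: with the fingertips press in the large round key first, then the square key, then the long bar key, each lightly and well in so that it stays in. Leave the small round key out. Do not lift the units out of their tray or shift the things lying around it.

Things in the scene. Friction and masses are not known exactly. Their poses are not given: they have to be found in the camera images.
- tray: fixed aluminium tray, 64 x 256 mm, that carries four switch units side by side in a row along its y axis, 61 mm apart; floor 6 mm thick, lips 14 mm high front and back, end stops 20 mm high. Origin: centre of its underside; z up, front faces -x. Its place and turn vary and so does which unit stands where in the row
- unit_round: grey switch unit with the large round key, 36 mm across, in the middle of its top; a loose block 54 x 59.5 mm, 44 mm high, 0.25 kg, standing in the tray with about 1 mm play. Origin: centre of its underside, 6 mm over the desk; z up
- round_top (a point): centre of the upper face of the large round key, 36 mm across, black; it stands up to 18 mm out of the top of its unit (about 68 mm over the desk) and goes down with the key
- key_round (a joint): how far the large round key is in, m: 0 = out, 0.010 = end (key still 8 mm proud). 3 N of friction holds it wherever it is pushed to. Its cap rides on a cushion spring (1.5 N/mm, not counted in this value) that gives 2 mm before the key starts in, comes back on release, and gives further at the end; on when in by more than 6 mm; starts 0 to 1.5 mm in
- unit_square: grey switch unit with the square key, 30 x 30 mm, in the middle of its top; a loose block 54 x 59.5 mm, 44 mm high, 0.25 kg, standing in the tray with about 1 mm play. Origin: centre of its underside, 6 mm over the desk; z up
- square_top (a point): centre of the upper face of the square key, 30 x 30 mm, black; it stands up to 18 mm out of the top of its unit (about 68 mm over the desk) and goes down with the key
- key_square (a joint): how far the square key is in, m: 0 = out, 0.010 = end (key still 8 mm proud). 3 N of friction holds it wherever it is pushed to. Its cap rides on a cushion spring (1.5 N/mm, not counted in this value) that gives 2 mm before the key starts in, comes back on release, and gives further at the end; on when in by more than 6 mm; starts 0 to 1.5 mm in
- unit_bar: grey switch unit with the long bar key, 14 x 44 mm (long way across the unit, along y), in the middle of its top; a loose block 54 x 59.5 mm, 44 mm high, 0.25 kg, standing in the tray with about 1 mm play. Origin: centre of its underside, 6 mm over the desk; z up
- bar_top (a point): centre of the upper face of the long bar key, 14 x 44 mm (long way across the unit, along y), black; it stands up to 18 mm out of the top of its unit (about 68 mm over the desk) and goes down with the key
- key_bar (a joint): how far the long bar key is in, m: 0 = out, 0.010 = end (key still 8 mm proud). 3 N of friction holds it wherever it is pushed to. Its cap rides on a cushion spring (1.5 N/mm, not counted in this value) that gives 2 mm before the key starts in, comes back on release, and gives further at the end; on when in by more than 6 mm; starts 0 to 1.5 mm in
- unit_small: grey switch unit with the small round key, 16 mm across, in the middle of its top; a loose block 54 x 59.5 mm, 44 mm high, 0.25 kg, standing in the tray with about 1 mm play. Origin: centre of its underside, 6 mm over the desk; z up
- small_top (a point): centre of the upper face of the small round key, 16 mm across, black; it stands up to 18 mm out of the top of its unit (about 68 mm over the desk) and goes down with the key
- key_small (a joint): how far the small round key is in, m: 0 = out, 0.010 = end (key still 8 mm proud). 3 N of friction holds it wherever it is pushed to. Its cap rides on a cushion spring (1.5 N/mm, not counted in this value) that gives 2 mm before the key starts in, comes back on release, and gives further at the end; on when in by more than 6 mm; starts out
- tape_measure: orange and black pocket tape measure, 36 x 84 x 62 mm high; bystander. Origin: centre of its underside
- power_adapter: black mains adapter, 42 x 109 x 30 mm high; bystander. Origin: centre of its underside

How it is judged:
On the way, in this order (a step that is already met when the one before it is completed fails the run):
1. the large round key is in by more than 6 mm (value of joint key_round above 0.006 m), for 0.2 s.
2. the square key is in by more than 6 mm (value of joint key_square above 0.006 m), for 0.2 s.
3. the long bar key is in by more than 6 mm (value of joint key_bar above 0.006 m), for 0.2 s.
At the end, for the whole second after the job is handed in: The large round, square and long bar keys are each in by more than 6 mm, the small round key by less than 3 mm; all four units stand seated in the tray (raised less than 4 mm, tilted less than 0.06 rad) at rest; the tape measure and power adapter are within 20 mm of where they began (value of joint each of key_round, key_square, key_bar above 0.006 m and value of joint key_small below 0.003 m and z of each of unit_round, unit_square, unit_bar, unit_small in the frame of tray below 0.01 m and angle between each of unit_round, unit_square, unit_bar, unit_small's own z axis and vertical below 0.06 rad and linear speed of each of unit_round, unit_square, unit_bar, unit_small below 0.02 m/s and distance of each of tape_measure, power_adapter from where it was at the start of the episode below 0.02 m); the robot touches nothing.
It fails at once if a key goes in by 4 mm before the one due ahead of it is on ((value of joint key_square above 0.004 m and value of joint key_round below 0.006 m) or (value of joint key_bar above 0.004 m and value of joint key_square below 0.006 m)).
It fails at once if the small round key is pressed in by 3 mm (value of joint key_small above 0.003 m).
It fails at once if a unit or its key is pressed with more than 25 N (contact force between any of the fingers, the arm and unit_round above 25 N or contact force between any of the fingers, the arm and unit_square above 25 N or contact force between any of the fingers, the arm and unit_bar above 25 N or contact force between any of the fingers, the arm and unit_small above 25 N).
It fails at once if a unit is lifted more than 6 mm in its tray or tipped (z of any of unit_round, unit_square, unit_bar, unit_small in the frame of tray above 0.012 m or angle between any of unit_round, unit_square, unit_bar, unit_small's own z axis and vertical above 0.15 rad).
It fails at once if a thing lying around is moved more than 20 mm (distance of any of tape_measure, power_adapter from where it was at the start of the episode above 0.02 m).
It also fails if it takes over 43 s, if anything falls off the work surface, if the arm or the gripper's body presses on something with over 40 N, if the wrist force passes 120 N, or if a joint passes its speed limit or range.

## Working session

There is one attempt and no reset: what is moved stays moved. The work goes in short steps, Python scripts to look and compute and a tool call to move; the robot and the scene stay as the last step left them, time stands still between calls to the robot, and variables do not carry over. Pictures are saved under pics/ and viewed, at most 10 in all, crops included, and the job is handed in when it is done.

Besides the shell and the picture viewer there is one more tool, called after ">>>" as name(argument=value, ...) on one line, values as JSON. carry_out: Moves the arm, as the interface text tells. Scaled input: -1 to 1 covers 0.05 m each way for a shift and 0.08 rad each way for a turn. Its arguments: {"type":"object","properties":{"moves":{"type":"array"},"force":{"type":"number"}},"required":["moves"]}

```bash
mkdir -p pics; python3 - <<'E'
from rig import env
import cv2,numpy as np
s=env.state(); print(s['position'],s['tool_rot'],s['time_s'],s['grip_width'],s['ft_force'])
for n in ['top','scene']:
    p,d=env.camera(n); cv2.imwrite(f'pics/{n}0.png',p); np.savez(f'pics/{n}0.npz',p=p,d=d)
    i=env.camera_info(n); print(n,i)
E
```

```text
[ 0.19252709 -0.67262056  0.23028841] [-3.11003115e+00 -4.36392662e-01  2.39622464e-04] 0.0 0.09126037549814929 [-0.09963074  0.05878809 -0.5843738 ]
top {'mtx': array([[448.76097167,   0.        , 322.29188888],
       [  0.        , 448.76097167, 233.00219006],
       [  0.        ,   0.        ,   1.        ]]), 'rvec': array([ 2.17806186, -2.19353707,  0.05820294]), 'tvec': array([0.02846999, 0.40363664, 0.9232812 ])}
scene {'mtx': array([[543.54418176,   0.        , 306.14877259],
       [  0.        , 543.54418176, 243.27049809],
       [  0.        ,   0.        ,   1.        ]]), 'rvec': array([ 1.12405161, -2.01268581,  1.28032408]), 'tvec': array([0.23910524, 0.19701144, 0.70503092])}
```

View pics/top0.png

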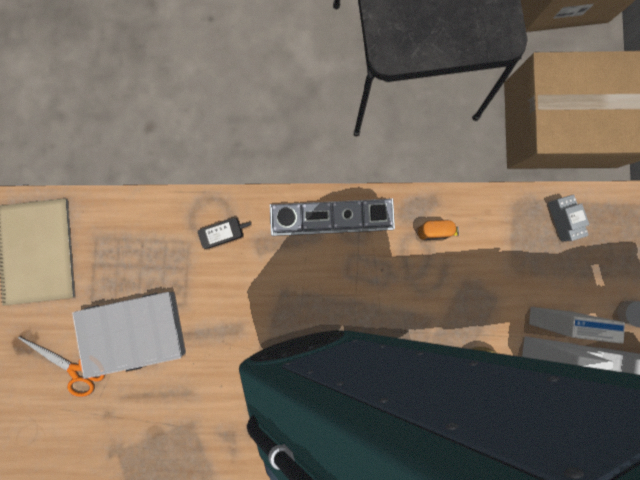

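View pics/scene0.png

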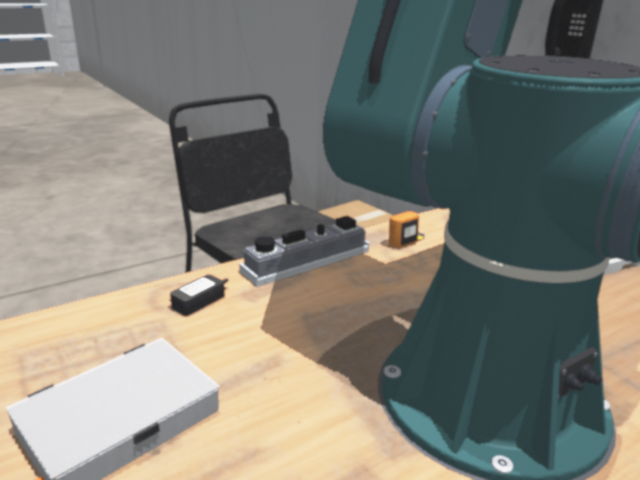

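The top view shows the row as round (287,216), bar (317,215), small (347,214) and square (377,212). The adapter is at (220,232) and the tape at (437,229).

```bash
cat > h.py <<'E'
import cv2,numpy as np
def ray(i,uv,z):
    R=cv2.Rodrigues(i['rvec'])[0]; c=-R.T@i['tvec']
    d=R.T@np.linalg.inv(i['mtx'])@np.array([uv[0],uv[1],1.]); return c+d*(z-c[2])/d[2]
E
python3 - <<'E'
from rig import env
from h import *
z=np.load('pics/top0.npz');p=z['p'];d=z['d'];i=env.camera_info('top')
g=p.max(2); m=(g<50).astype(np.uint8)
for n,(u,v) in dict(round=(287,216),bar=(317,215),small=(347,214),square=(377,212)).items():
    w=np.zeros_like(m); w[v-11:v+12,u-13:u+14]=m[v-11:v+12,u-13:u+14]
    k,l,st,c=cv2.connectedComponentsWithStats(w)
    b=1+np.argmax(st[1:,4]); print(n,c[b],st[b],ray(i,c[b],.067),d[int(c[b][1]),int(c[b][0])])
R=cv2.Rodrigues(i['rvec'])[0]; print(R, -R.T@i['tvec'])
for q in [(270,235),(394,230),(393,199),(271,204)]: print(ray(i,q,.014))
cv2.imwrite('pics/c.png',cv2.resize(p[185:255,190:470],None,fx=2.8,fy=2.8,interpolation=2))
E
```

```text
Traceback (most recent call last):
ValueError: attempt to get argmax of an empty sequence
```

```bash
python3 - <<'E'
from rig import env
from h import *
z=np.load('pics/top0.npz');p=z['p'];d=z['d'];i=env.camera_info('top')
g=p.max(2)
for n,(u,v) in dict(round=(287,216),bar=(317,215),small=(347,214),square=(377,212)).items():
    w=np.full_like(g,255); s=np.s_[v-11:v+12,u-13:u+14]
    t,o=cv2.threshold(g[s],0,1,cv2.THRESH_BINARY_INV|cv2.THRESH_OTSU)
    k,l,st,c=cv2.connectedComponentsWithStats(o)
    b=1+np.argmax(st[1:,4]); q=c[b]+[u-13,v-11]; print(n,t,q,st[b],ray(i,q,.067),d[int(q[1]),int(q[0])])
R=cv2.Rodrigues(i['rvec'])[0]; print(R, -R.T@i['tvec'])
for q in [(270,235),(394,230),(393,199),(271,204)]: print(ray(i,q,.014))
cv2.imwrite('pics/c.png',cv2.resize(p[185:255,190:470],None,fx=2.8,fy=2.8,interpolation=2))
E
```

```text
round 109.0 [285.5254902  216.05882353] [  3   2  18  19 255] [0.43443309 0.09736026 0.067     ] 0.8822813
bar 107.0 [318.56631579 216.28210526] [  0   0  27  23 475] [0.43349106 0.03226416 0.067     ] 0.88180155
small 68.0 [347.15555556 213.55555556] [10  7  7  8 45] [ 0.43844802 -0.02404873  0.067     ] 0.88064045
square 76.0 [377.73770492 212.2704918 ] [  6   4  17  16 244] [ 0.44052249 -0.08421706  0.067     ] 0.8830353
[[-0.00680623 -0.99993779 -0.00883722]
 [-0.99806214  0.00733956 -0.0617908 ]
 [ 0.06185181  0.00839953 -0.99805   ]] [0.3459416  0.01775057 0.94667343]
[0.400372   0.13460416 0.014     ]
[ 0.40890213 -0.12361954  0.014     ]
[ 0.47382983 -0.12261516  0.014     ]
[0.46534428 0.13253518 0.014     ]
```

View pics/c.png

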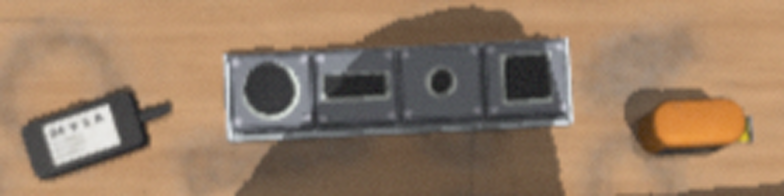

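The enlarged crop confirms the order round, bar, small, square, with a tray yaw of about 0.033 rad. Next I go over to the row with the jaw shut.

>>> carry_out(moves=[[[0.5,0.65,0,0,0,-0.8,-1],[0.5,0.65,0,0,0,-0.8,-1],[0.5,0.65,0,0,0,-0.8,-1],[0.5,0.65,0,0,0,-0.7,-1],[0.5,0.65,0,0,0,0,-1],[0.5,0.65,0,0,0,0,-1],[0.5,0.65,0,0,0,0,-1],[0.5,0.65,0,0,0,0,-1],[0.5,0.65,0,0,0,0,-1],[0.5,0.65,0,0,0,0,-1],[0,0.3,0,0,0,0,-1],[0,0,0,0,0,0,-1]]], force=20)

```text
time_s: 1.3
position: [0.4426, -0.3313, 0.2306]
tool_rot: [-3.141, -0.052, 0.001]
ft_force: [0.1, -1.4, 0.2]
grip_width: 0.0007
grip_force: 0.0
```

>>> carry_out(moves=[[[0,0.85,0,0,0,0,-1],[0,0.85,0,0,0,0,-1],[0,0.85,0,0,0,0,-1],[0,0.85,0,0,0,0,-1],[0,0.85,0,0,0,0,-1],[0,0.85,0,0,0,0,-1],[0,0.85,0,0,0,0,-1],[0,0.85,0,0,0,0,-1],[0,0.85,0,0,0,0,-1],[-0.15,0.85,0,0,0,0,-1],[0,0,0,0,0,0,-1],[0,0,0,0,0,0,-1]]])

```text
time_s: 2.5
position: [0.4352, 0.0918, 0.2309]
tool_rot: [3.141, 0.051, -0.0]
ft_force: [0.8, -0.5, 0.7]
grip_width: 0.0006
grip_force: 0.0
```

>>> carry_out(moves=[[[0,0.1,-0.6,0,0,0,-1],[0,0,-0.6,0,0,0,-1],[0,0,-0.6,0,0,0,-1],[0,0,-0.5,0,0,0,-1],[0,0,-0.3,0,0,0,-1],[0,0,0,0,0,0,-1],[0,0,0,0,0,0,-1],[0,0,0,0,0,0,-1]]])

```text
time_s: 3.3
position: [0.4359, 0.0965, 0.1019]
tool_rot: [-3.141, -0.047, -0.002]
ft_force: [0.5, 0.1, -0.6]
grip_width: 0.0002
grip_force: 0.0
```

```bash
python3 - <<'E'
from rig import env
import cv2,numpy as np
s=env.state(); print(s['position'],s['ft_force'],s['time_s'])
a=env.camera('wrist')[0]; b=env.camera('scene')[0][190:310,200:400]
cv2.imwrite('pics/w.png',np.hstack([cv2.resize(a,(400,300)),cv2.resize(b,(400,300))]))
E
```

```text
[0.43593717 0.0964532  0.10187105] [ 0.51149709  0.1120854  -0.61510071] 3.3
```

View pics/w.png

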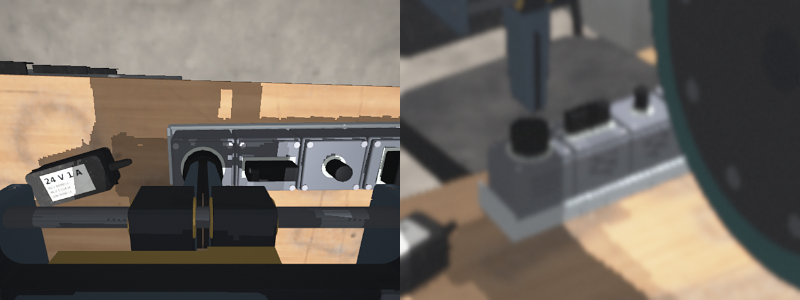

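The wrist and scene views show the closed fingertips right over the round key. I press down slowly.

>>> carry_out(moves=[[[0,0,-0.1,0,0,0,-1],[0,0,-0.1,0,0,0,-1],[0,0,-0.06,0,0,0,-1],[0,0,-0.06,0,0,0,-1],[0,0,-0.06,0,0,0,-1],[0,0,-0.06,0,0,0,-1],[0,0,-0.04,0,0,0,-1],[0,0,0,0,0,0,-1],[0,0,0,0,0,0,-1]]])

```text
time_s: 4.3
position: [0.435, 0.097, 0.0769]
tool_rot: [-3.141, -0.048, 0.0]
ft_force: [-2.0, 0.7, 2.4]
grip_width: 0.0003
grip_force: 1.0
```

>>> carry_out(moves=[[[0,0,-0.05,0,0,0,-1],[0,0,-0.05,0,0,0,-1],[0,0,0,0,0,0,-1],[0,0,0,0,0,0,-1]]])

```text
time_s: 4.7
position: [0.4352, 0.097, 0.072]
tool_rot: [-3.141, -0.048, -0.0]
ft_force: [-1.0, 0.6, 4.7]
grip_width: 0.0005
grip_force: 2.4
```

>>> carry_out(moves=[[[0,0,-0.04,0,0,0,-1],[0,0,-0.03,0,0,0,-1],[0,0,0,0,0,0,-1],[0,0,0,0,0,0,-1]]])

```text
time_s: 5.1
position: [0.4353, 0.097, 0.0687]
tool_rot: [-3.141, -0.048, -0.0]
ft_force: [-3.0, -0.4, 9.8]
grip_width: 0.0008
grip_force: 4.8
```

The round key has reached its end stop: force now rises at 1.5 N/mm. Next I lift and go to the square key.

>>> carry_out(moves=[[[0,0,0.2,0,0,0,-1],[0,0,0.3,0,0,0,-1],[0,0,0.4,0,0,0,-1],[0,-0.6,0,0,0,0,-1],[0,-0.6,0,0,0,0,-1],[0,-0.6,0,0,0,0,-1],[0,-0.6,0,0,0,0,-1],[0.1,-0.6,0,0,0,0,-1],[0,-0.62,0,0,0,0,-1],[0,0,0,0,0,0,-1],[0,0,0,0,0,0,-1]]])

```text
time_s: 6.2
position: [0.44, -0.0843, 0.1135]
tool_rot: [-3.141, -0.046, -0.0]
ft_force: [1.0, -0.2, -0.8]
grip_width: 0.0009
grip_force: 0.0
```

```bash
python3 - <<'E'
from rig import env
import cv2,numpy as np
s=env.state(); print(s['position'],s['ft_force'],s['time_s'])
a=env.camera('wrist')[0]; b=env.camera('scene')[0][190:310,200:400]
cv2.imwrite('pics/w2.png',np.hstack([cv2.resize(a,(400,300)),cv2.resize(b,(400,300))]))
E
```

```text
[ 0.44004163 -0.08429719  0.11350762] [ 1.00926812 -0.1624564  -0.82384987] 6.2
```

View pics/w2.png

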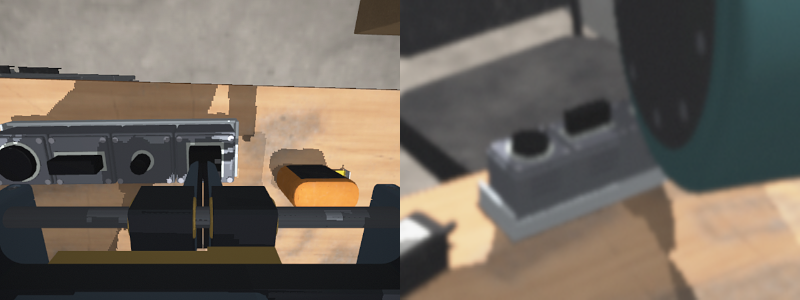

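The round key is visibly down at (530,143), and the fingers are over the square key. I press it.

>>> carry_out(moves=[[[0,0,-0.2,0,0,0,-1],[0,0,-0.15,0,0,0,-1],[0,0,-0.1,0,0,0,-1],[0,0,-0.06,0,0,0,-1],[0,0,-0.06,0,0,0,-1],[0,0,-0.06,0,0,0,-1],[0,0,-0.06,0,0,0,-1],[0,0,-0.06,0,0,0,-1],[0,0,-0.05,0,0,0,-1],[0,0,-0.04,0,0,0,-1],[0,0,0,0,0,0,-1],[0,0,0,0,0,0,-1]]])

```text
time_s: 7.5
position: [0.4402, -0.084, 0.0714]
tool_rot: [-3.141, -0.048, 0.0]
ft_force: [-2.0, 2.4, 5.7]
grip_width: 0.0004
grip_force: 2.8
```

>>> carry_out(moves=[[[0,0,-0.04,0,0,0,-1],[0,0,-0.02,0,0,0,-1],[0,0,0,0,0,0,-1],[0,0,0,0,0,0,-1]]])

```text
time_s: 7.9
position: [0.4402, -0.084, 0.0686]
tool_rot: [-3.141, -0.048, 0.0]
ft_force: [-3.0, 3.5, 9.7]
grip_width: 0.0001
grip_force: 4.9
```

The square key is at its stop too. Next is the bar key.

>>> carry_out(moves=[[[0,0,0.2,0,0,0,-1],[0,0,0.3,0,0,0,-1],[0,0,0.4,0,0,0,-1],[0,0.6,0,0,0,0,-1],[0,0.6,0,0,0,0,-1],[-0.08,0.6,0,0,0,0,-1],[0,0.6,0,0,0,0,-1],[0,0,0,0,0,0,-1],[0,0,0,0,0,0,-1]]])

```text
time_s: 8.8
position: [0.4362, 0.0362, 0.1136]
tool_rot: [3.141, 0.051, 0.001]
ft_force: [-0.9, -0.1, 0.1]
grip_width: 0.0004
grip_force: 0.0
```

```bash
python3 - <<'E'
from rig import env
import cv2,numpy as np
s=env.state(); print(s['position'],s['ft_force'],s['time_s'])
a=env.camera('wrist')[0]; b=env.camera('scene')[0][190:310,200:400]
cv2.imwrite('pics/w3.png',np.hstack([cv2.resize(a,(400,300)),cv2.resize(b,(400,300))]))
E
```

```text
[0.4362395  0.03624197 0.11360314] [-0.91667219 -0.10627457  0.06738938] 8.8
```

View pics/w3.png

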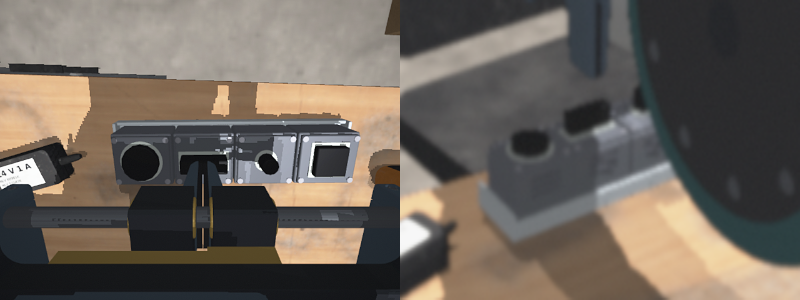

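The round and square keys stay in, and the fingers are centred over the bar key (203,160).

>>> carry_out(moves=[[[0,0,-0.2,0,0,0,-1],[0,0,-0.15,0,0,0,-1],[0,0,-0.1,0,0,0,-1],[0,0,-0.06,0,0,0,-1],[0,0,-0.06,0,0,0,-1],[0,0,-0.06,0,0,0,-1],[0,0,-0.06,0,0,0,-1],[0,0,-0.06,0,0,0,-1],[0,0,-0.05,0,0,0,-1],[0,0,-0.04,0,0,0,-1],[0,0,0,0,0,0,-1],[0,0,0,0,0,0,-1]]])

```text
time_s: 10.1
position: [0.4362, 0.036, 0.0714]
tool_rot: [3.141, 0.048, -0.0]
ft_force: [-3.2, -2.7, 6.0]
grip_width: 0.0006
grip_force: 2.8
```

>>> carry_out(moves=[[[0,0,-0.04,0,0,0,-1],[0,0,-0.02,0,0,0,-1],[0,0,0,0,0,0,-1],[0,0,0,0,0,0,-1]]])

```text
time_s: 10.5
position: [0.4362, 0.036, 0.0686]
tool_rot: [3.141, 0.048, -0.0]
ft_force: [-4.0, -1.9, 10.1]
grip_width: 0.0007
grip_force: 4.9
```

The bar key is at its stop. I lift clear and check.

>>> carry_out(moves=[[[0,0,0.2,0,0,0,-1],[0,0,0.3,0,0,0,-1],[0,0,0.6,0,0,0,-1],[0,0,0.6,0,0,0,-1],[0,0,0.6,0,0,0,-1],[0,0,0.6,0,0,0,-1],[0,0,0,0,0,0,-1],[0,0,0,0,0,0,-1],[0,0,0,0,0,0,-1]]])

```text
time_s: 11.4
position: [0.4356, 0.036, 0.2126]
tool_rot: [-3.141, -0.048, 0.002]
ft_force: [-0.4, -0.0, -0.0]
grip_width: 0.0004
grip_force: 0.0
```

```bash
python3 - <<'E'
from rig import env
import cv2,numpy as np
s=env.state(); print(s['position'],s['ft_force'],s['time_s'])
a=env.camera('wrist')[0]; b=env.camera('scene')[0][190:310,200:400]
cv2.imwrite('pics/w4.png',np.hstack([cv2.resize(a,(400,300)),cv2.resize(b,(400,300))]))
E
```

```text
[0.43557466 0.03603248 0.21257045] [-0.44501826 -0.01154035 -0.0413785 ] 11.4
```

View pics/w4.png

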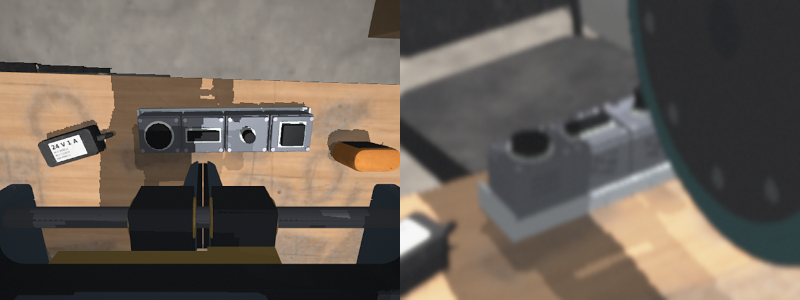

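The round, bar and square keys are in. The small key (248,134) still stands out, the units are seated, and the bystanders haven't moved.

```bash
python3 -c "
from rig import env
print(env.job_done())"
```

```text
the job is handed in; nothing more can be done
None
```

I pressed the large round, square and long bar keys in to their stops in that order, at about 10 N each; the small key is still out, the units are seated, nothing around the tray moved, and the job was handed in at about 11.5 s (no verdict was returned).

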